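# Fit the keyed brass die in the eyelet press and lock it

## Task

Fit the brass die into the seat of the green eyelet press: turn it until its two ears find the notches and it drops fully home. Then swing the red keeper all the way over the die to lock it, let go, and leave the other dies and the rest of the bench's things where they are.

Things in the scene. Friction and masses are not known exactly. Their poses are not given: they have to be found in the camera images.
- brass_die: Brass-coloured eyelet die, 0.35 kg, on a 6 mm grey board: a pilot disc 60 mm in diameter, 14 mm thick (chamfered), with two opposite ears along its own x axis, 12 mm wide, reaching 40 mm from its axis, only from 6 to 14 mm above the underside (bottom edges rounded 3 mm; the lowest 6 mm of the die are plain round). Gripped by the boss on top. Origin: centre of the underside, z up. A half turn makes no difference.
- die_boss (a point): Centre of the brass die's boss, 27 mm above the die's underside: 30 mm long (die's x), 20 mm wide (die's y, two flats to grip), standing from 14 to 40 mm above the underside, topped by a button 12 mm wide and 4 mm high.
- press: Green eyelet press, fixed, base plate 140 x 275 x 18 mm. Origin on the bench directly under the centre of its round die seat. Along its -y, 75 mm from the seat's axis, is the keeper's pivot and at 180 mm a pillar 167 mm high, its arm tipped back away from the seat. The seat, an aluminium-coloured ring 100 mm wide, is clamped at another angle each time, not given by the press's pose (see seat_rim).
- seat_floor (a point): Centre of the seat's pocket floor, 35 mm above the bench; axes as the press. The pocket is round, 62 mm in diameter, 12 mm deep. The die is home when its underside rests here. At a wrong angle the ears ride on the rim and the underside stays 6 mm above this; with the ears over the notches (within about 0.05 rad) the die falls those 6 mm by its own weight if held loosely.
- seat_rim (a point): Centre of the seat's mouth, 47 mm above the bench; axes as the press, not as the notches. Two opposite notches in the rim, 15 mm wide, as deep as the pocket, reaching 42 mm from the axis, take the die's ears. The line through them lies anywhere within 0.6 rad either side of the press's x axis; no pose tells the angle: see it or find it by touch, turning the die.
- keeper (a joint): Angle of the red keeper about its upright pivot: 0 = swung clear, pointing to the press's -x; 1.5 = at its stop, pointing to +y over the die; clockwise from above as it grows. Starts at 0 to 0.35, clear of the seat; stays where left (about 2 N at the pin). Bar 16 mm wide, 8 thick, tip 54 mm from the pivot, 4 mm above the rim: clears a die that is home by 2 mm, is blocked by one that is not.
- keeper_pin (a point): Centre of the upright red pin on the keeper, 12 mm in diameter, 32 mm high (this point is at mid-height, 75 mm above the bench; the bar's top is at 59 mm), 30 mm from the pivot. It travels round the pivot as the keeper turns.
- black_die: same shape as the brass die, black; stands on the grey board; not wanted, leave it alone. Origin: centre of its underside.
- white_die: same shape as the brass die, white; stands on the grey board; not wanted, leave it alone. Origin: centre of its underside.
- staple_gun: Red staple gun lying on the bench, about 150 mm long; leave alone.
- mallet: Wooden mallet lying on the bench; leave alone.
- eyelet_jar: Clear jar, 60 mm wide, 85 mm high; leave alone.
- thread_spool: Red spool, 44 mm wide, 60 mm high; leave alone.
- screwdriver: Screwdriver lying on the bench; leave alone.

How it is judged:
By the outcome, as a careful person would: the job done as asked, in the order asked, and still so for the second after the job is handed in, with the robot touching nothing.
It also fails if it takes over 67 s, if anything falls off the work surface, if the arm or the gripper's body presses on something with over 40 N, if the wrist force passes 120 N, or if a joint passes its speed limit or range.

## Robot

A 7-joint arm with a two-finger parallel gripper is mounted at the origin on the work surface. World frame = base frame: x ahead of the robot, y to its left, z up, the work surface at z = 0. Lengths are in m, angles in rad, forces in N, time in s.
With the tool pointing down it reaches from about 0.4 to 0.85 m from the base axis. Payload 4.4 kg.
Tool frame: the origin (TCP) lies midway between the tips of the shut fingers; the grasp point (between the pads) lies 19 mm behind it; x points along the fingers, y is the direction in which the jaws open and shut, and the axes are right-handed (so a half turn about x gives the same grasp; the last joint's range is limited). The gripper opens to 94 mm and grips with 3 to 60 N. Pads are 16 mm wide; open, the fingers measure 119 mm over their backs; the gripper's body (75 mm by 177 mm) begins 78 mm behind the grasp point.
Start: joints at [-1.277, 0.628, 0.038, 1.517, -0.027, 0.996, -0.02], TCP at [0.229, 0.608, 0.205] pointing down, gripper open.
Joint ranges: [-3.06, 3.06], [-0.37, 2.12], [-1.25, 1.32], [0.18, 2.47], [-1.1, 4.24], [0.23, 1.98], [-2.94, 2.94]. Speed limits (rad/s): [2.57, 2.57, 3.14, 3.14, 3.14, 3.14, 3.14].

## Interface

Orientations are given as a rotation vector (axis times angle).
In Python, from workcell import telemetry, vision, r gives the robot as it stands.
- The arm moves only by the tool servo_tool, never from a script. Its argument "increments" is a list of rows, each a list of 3 entries, a list of its own where there are three numbers: the shift along the world's x, y, z in cm, then the turn about the world's z in degrees, then the finger opening in cm, from 0 to 9.4. A call has 1 to 12 rows; each row shifts and turns the pose as measured when the row begins; what a row does not reach is not made up. A row lasts 1/10 s, in which the tool goes at most 50 mm and 8.59 degrees, less where a joint would pass 70% of its speed; a pose out of reach is approached as far as the arm can. A call is refused whole if a number of a shift passes 5 or a number of a turn 8.59, either way. A call with a gripper value outside its range is refused whole. The fingers move at their own pace and stop on an object; "newtons" is the grip in N (left out, the last holds). Time passes only in rows, so rows that do not move let the fingers close. It gives the time, the measured TCP pose, the force and the opening at its end, in the units of the state.
- telemetry.get_state(): the state, without advancing time (a new reading comes with each control period).
- vision.capture(name): name is "scene" or "top"; returns the picture (384x512x3 uint8, blue, green, red); there is no depth.
- vision.get_calibration(name): a dict with "mtx" (3x3 intrinsics, pixels), "k1" (the pictures are not rectified: a ray, as slopes to the right and down, at radius r is drawn at 1 + k1 r^2 times it, then the intrinsics apply), "R" (3x3) and "t" (3): a world point X has camera coordinates R X + t. Camera axes: x right, y down, z forward; pixel columns grow to the right and rows downward; lengths in m; the calibration is good to about 2 mm. A picture is of the moment at which its call begins. get_calibration takes no time and is no camera call.
- r.close_job(): hands the job in, once; it reports no verdict.
Trained networks look in the newest picture that a camera, given by its name, has taken for a name from the list of things; names that differ only in an ending like _2 or _b are one class to them, and where a whole thing is asked for, a point or a joint stands for the part that bears it (a point fixed in the world has none). Each returns a list of dicts, best first, with "score" (0 to 1); they miss things now and then, are a little off and sometimes report something else, mostly with a low value. They report only what shows in the picture. A call takes as long as a camera call.
- vision.search_frame(camera, query): "rect" ([centre column, centre row, width, height] in pixels, round what is visible of it).
- vision.tip_of(camera, query): "at" ([column, row] in pixels: a listed point, or the origin of a listed thing).
The state is a dict: "t": time; "q": joint angles; "qd": joint speeds; "effort": joint torques, N m; "tool_pos": TCP position; "orientation": TCP orientation; "force": force on the tool from outside, world axes, zero at the start; "wrist_torque": the same for the moment, N m; "width": finger opening in m.
Only numpy, scipy, OpenCV 4.12 (cv2) and the standard library are available. Lean on these libraries where they do the work, as an engineer would, in place of code of your own. Each camera call takes 0.05 s, during which the arm holds its last target. There are 200 camera calls.

## Working session

There is one attempt and no reset: what is moved stays moved. The work goes in short steps, Python scripts to look and compute and a tool call to move; the robot and the scene stay as the last step left them, time stands still between calls to the robot, and variables do not carry over. Pictures are saved under pics/ and viewed, about 8 in all and at most 12, crops included, and the job is handed in when it is done.

Besides the shell and the picture viewer there is one more tool, called by a JSON object that holds its "api" and its "payload". servo_tool: Moves the arm, as the interface text tells. Its arguments: {"type":"object","properties":{"increments":{"type":"array"},"newtons":{"type":"number"}},"required":["increments"]}

```bash
mkdir -p pics; cat > h.py <<'E'
import numpy as np, cv2
from workcell import telemetry, vision, r
def ray(cam,px):
    c=vision.get_calibration(cam);M=np.array(c["mtx"],float);R=np.array(c["R"]);t=np.array(c["t"])
    d=np.array([c["k1"],0,0,0,0],float)
    u=cv2.undistortPoints(np.array([[px]],float),M,d)[0,0]
    # refine isn't needed: OpenCV model x*(1+k1 r^2) is the same
    return -R.T@t, R.T@np.array([u[0],u[1],1.0])
def onz(cam,px,z):
    o,d=ray(cam,px); return o+d*(z-o[2])/d[2]
def proj(cam,X):
    c=vision.get_calibration(cam)
    return cv2.projectPoints(np.array(X,float).reshape(-1,1,3),cv2.Rodrigues(np.array(c["R"]))[0],np.array(c["t"],float),np.array(c["mtx"],float),np.array([c["k1"],0,0,0,0],float))[0][:,0]
def rectify(cam,img,cx,cy,z,half,n=500):
    # top-down metric view: right=+x, up=+y
    s=np.linspace(-half,half,n); X,Y=np.meshgrid(cx+s,cy-s)
    P=proj(cam,np.stack([X,Y,np.full_like(X,z)],-1).reshape(-1,3)).astype(np.float32).reshape(n,n,2)
    return cv2.remap(img,P[...,0],P[...,1],cv2.INTER_CUBIC)
E
python3 - <<'E'
from h import *
print(telemetry.get_state())
for c in("scene","top"):
    im=vision.capture(c); cv2.imwrite(f"pics/{c}0.png",im)
    k=vision.get_calibration(c); print(c,-np.array(k["R"]).T@np.array(k["t"]),np.array(k["R"])[2])
    for q,z in(("brass_die",.006),("die_boss",.033),("seat_floor",.035),("seat_rim",.047),("press",0),("keeper_pin",.075),("black_die",.006),("white_die",.006)):
        for d in vision.tip_of(c,q)[:2]: print(c,q,round(d["score"],2),np.round(d["at"],1),onz(c,d["at"],z).round(4))
E
```

```text
{'t': 0.0, 'q': array([-1.27683165,  0.62934922,  0.03844304,  1.5183813 , -0.02701128,
        0.99629919, -0.02001661]), 'qd': array([ 6.25185767e-04, -8.82909351e-04, -1.65564297e-03, -4.84654047e-05,
       -4.73437637e-05, -1.21912884e-03, -2.53565089e-04]), 'effort': array([ 3.95571178e-04, -5.49741125e+01,  1.14350338e+00, -1.86631483e+01,
       -5.22354722e-02,  2.34039308e-02,  1.77819211e-04]), 'tool_pos': array([0.22856582, 0.60775831, 0.2045479 ]), 'orientation': array([ 0.28082223,  1.55262554, -0.28380606]), 'force': array([ 0.06977402,  0.54035977, -0.76727042]), 'wrist_torque': array([-0.00931251, -0.00221651, -0.03915891]), 'width': 0.09417651408659997}
scene [1.10766196 0.56358074 0.62653311] [-0.57152727 -0.62490232 -0.53183989]
scene brass_die 0.82 [373.3 296.9] [0.5263 0.3226 0.006 ]
scene die_boss 0.83 [375.9 286.1] [0.52   0.3188 0.033 ]
scene seat_floor 0.73 [250.4 206.8] [ 0.5272 -0.0953  0.035 ]
scene seat_rim 0.71 [255.3 203.5] [ 0.5174 -0.0856  0.047 ]
scene seat_rim 0.33 [419.2 262.8] [0.3916 0.3531 0.047 ]
scene press 0.95 [249.2 213.9] [ 0.52   -0.1085
[... 192 characters left out ...]
e white_die 0.65 [300.8 288.5] [0.6291 0.1961 0.006 ]
top [ 0.37460315 -0.09369105  1.17204816] [ 0.09602975  0.02217196 -0.99513149]
top brass_die 0.77 [137.8 182. ] [0.5125 0.3278 0.006 ]
top brass_die 0.45 [265.4 174.6] [ 0.5297 -0.0945  0.006 ]
top die_boss 0.74 [139.4 179. ] [0.519 0.313 0.033]
top seat_floor 0.64 [266.9 172.2] [ 0.5335 -0.0994  0.035 ]
top seat_rim 0.87 [267.6 175.4] [ 0.5216 -0.1014  0.047 ]
top press 0.73 [267.1 177.5] [ 0.5208 -0.1     0.    ]
top press 0.63 [383.3 204.8] [ 0.425  -0.4765  0.    ]
top keeper_pin 0.54 [287.  186.9] [ 0.4814 -0.1601  0.075 ]
top black_die 0.51 [188.5 191.6] [0.4779 0.1584 0.006 ]
top white_die 0.84 [177.7 147.2] [0.6267 0.1954 0.006 ]
```

```bash
python3 -c "
import cv2,numpy as np
a=[cv2.imread(f'pics/{c}0.png') for c in('scene','top')]
cv2.imwrite('pics/top0b.png',cv2.resize(a[1],(800,600),interpolation=cv2.INTER_CUBIC))"
```

```text
(no output)
```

View pics/top0b.png

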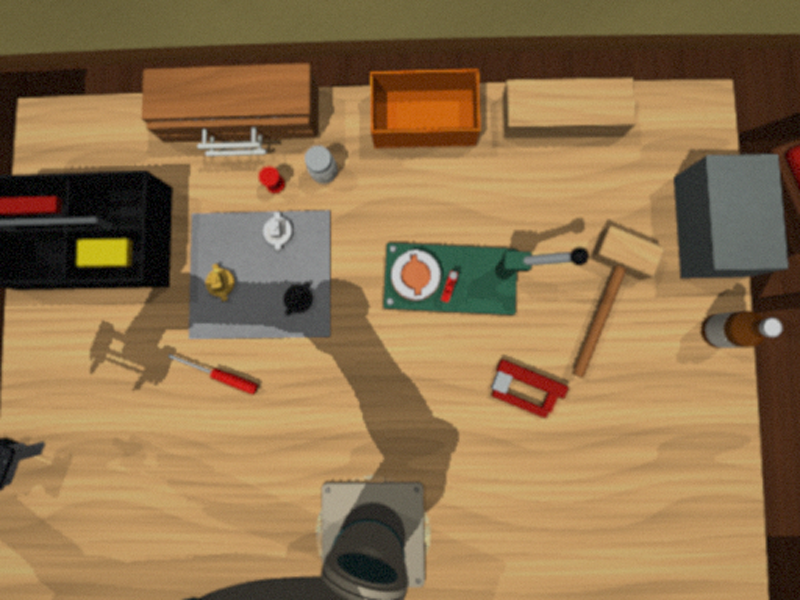

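View pics/scene0.png

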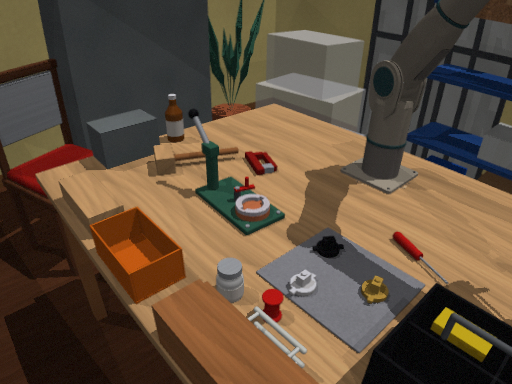

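Top view (800 px scale): the brass die is at (218,283), seat with orange pocket at (416,275), keeper at (450,287), pillar at (515,262). The press's +y runs roughly along world +y. The scene view agrees. Next I'll fit the fine angles.

```bash
python3 - <<'E'
from h import *
T=cv2.imread('pics/top0.png');S=cv2.imread('pics/scene0.png')
pan=[]
for (cx,cy,z,h) in((.518,.318,.02,.06),(.522,-.1,.047,.06)):
    for c,im in(("top",T),("scene",S)):
        pan.append(rectify(c,im,cx,cy,z,h,300))
cv2.imwrite('pics/p1.png',np.vstack([np.hstack(pan[:2]),np.hstack(pan[2:])]))
# press yaw from green plate, top z=.018
big=rectify("top",T,.51,-.17,.018,.25,1000)
hsv=cv2.cvtColor(big,cv2.COLOR_BGR2HSV)
m=cv2.inRange(hsv,(60,80,20),(95,255,255)); m=cv2.morphologyEx(m,cv2.MORPH_CLOSE,np.ones((61,61)));m=cv2.morphologyEx(m,cv2.MORPH_OPEN,np.ones((81,81)))
n,l,st,ce=cv2.connectedComponentsWithStats(m);k=1+np.argmax(st[1:,4])
ys,xs=np.where(l==k);rc=cv2.minAreaRect(np.stack([xs,ys],1).astype(np.float32))
print("plate",.26+rc[0][0]*.0005,.08-rc[0][1]*.0005,np.array(rc[1])*.0005,rc[2])
# orange pocket
for c,im in(("top",T),("scene",S)):
  for z in(.047,.035):
    p=rectify(c,im,.522,-.1,z,.06,600);hs=cv2.cvtColor(p,cv2.COLOR_BGR2HSV)
    m=cv2.inRange(hs,(3,90,60),(22,255,255))
    n,l,st,ce=cv2.connectedComponentsWithStats(m);k=1+np.argmax(st[1:,4])
    mm=cv2.moments((l==k).astype(np.uint8),True)
    a=.5*np.arctan2(2*mm['mu11'],mm['mu20']-mm['mu02'])
    print(c,z,"seat",.522-.06+ce[k]*[.0002,0]@[1,0],-.1+.06-ce[k][1]*.0002,"size",st[k][2:4]*.0002,"ang(ccw,x)",-a)
# brass
for c,im in(("top",T),("scene",S)):
    p=rectify(c,im,.518,.318,.02,.07,700);hs=cv2.cvtColor(p,cv2.COLOR_BGR2HSV)
    m=cv2.inRange(hs,(12,90,50),(35,255,255));mm=cv2.moments(m,True)
    print(c,"brass",.448+mm['m10']/mm['m00']*.0002,.388-mm['m01']/mm['m00']*.0002,"ang",-.5*np.arctan2(2*mm['mu11'],mm['mu20']-mm['mu02']))
E
```

```text
plate 0.5125819396972656 -0.2215646057128906 [0.13463339 0.16332114] 3.416588306427002
top 0.047 seat 0.5214419122019788 -0.09529059036600532 size [0.0808 0.0588] ang(ccw,x) 0.15112591077914242
top 0.035 seat 0.5230049941113419 -0.09530915851738148 size [0.0816 0.0594] ang(ccw,x) 0.1507413263778358
scene 0.047 seat 0.5263449845236731 -0.0889416714433108 size [0.0688 0.049 ] ang(ccw,x) -0.33148309735071524
scene 0.035 seat 0.514331474585909 -0.10243420584404865 size [0.0702 0.05  ] ang(ccw,x) -0.3323585853585176
top brass 0.5165272510816742 0.3329641514965751 ang 1.4835840242284353
scene brass 0.5177838731288601 0.3169323605150215 ang 0.3825411174182238
```

View pics/p1.png

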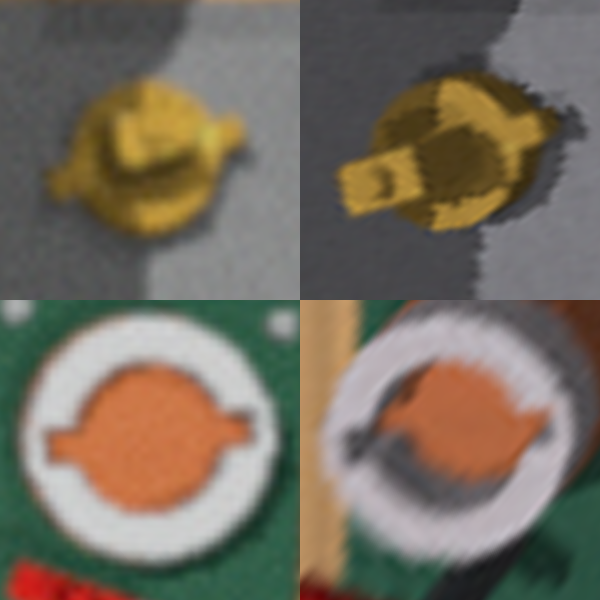

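Viewed 3 so far. In the top-left panel the ears sit at (62,182) and (233,133), which puts the die at about (0.517, 0.315) with yaw about 0.28. The bottom panels put the seat ring at about (0.522, -0.095), and the notch line is at about 0.1. I'll refine both with a template fit.

```bash
cat >> h.py <<'E'
from scipy.optimize import minimize
def fit(mask,shape,p0,cx,cy,half):
    n=mask.shape[0];s=np.linspace(-half,half,n);X,Y=np.meshgrid(cx+s,cy-s)
    f=cv2.GaussianBlur(mask.astype(np.float32),(0,0),4)
    def cost(p):
        x,y=X-p[0]-0,Y-p[1];c,q=np.cos(p[2]),np.sin(p[2]);u=c*x+q*y;v=-q*x+c*y
        d=shape(u,v); return np.mean((f-1/(1+np.exp(-d/.0008)))**2)
    best=min((minimize(cost,[p0[0],p0[1],a],method="Nelder-Mead",options=dict(initial_simplex=np.array([p0[0],p0[1],a])+np.array([[0,0,0],[.003,0,0],[0,.003,0],[0,0,.15]]),xatol=1e-4,fatol=1e-7)) for a in p0[2]),key=lambda o:o.fun)
    return best.x,best.fun
def die_sh(u,v):
    return np.maximum(.030-np.hypot(u,v),np.minimum(.040-abs(u),.006-abs(v)))
def seat_sh(u,v):
    return np.minimum(.050-np.hypot(u,v),-np.maximum(.031-np.hypot(u,v),np.minimum(.042-abs(u),.0075-abs(v))))
E
python3 - <<'E'
from h import *
T=cv2.imread('pics/top0.png');S=cv2.imread('pics/scene0.png')
for c,im in(("top",T),("scene",S)):
    p=rectify(c,im,.522,-.095,.047,.06,400);hs=cv2.cvtColor(p,cv2.COLOR_BGR2HSV)
    m=cv2.inRange(hs,(0,0,120),(180,60,255))>0
    print(c,"seat",fit(m,seat_sh,(.522,-.095,(-.4,-.1,.1,.4)),.522,-.095,.06))
    p=rectify(c,im,.518,.315,.018,.06,400);hs=cv2.cvtColor(p,cv2.COLOR_BGR2HSV)
    m=cv2.inRange(hs,(12,90,30),(35,255,255))>0
    print(c,"die",fit(m,die_sh,(.517,.315,(.1,.3,.5)),.518,.315,.06))
from scipy.spatial.transform import Rotation as Ro
M=Ro.from_rotvec(telemetry.get_state()["orientation"]).as_matrix();print(M.round(3),"jaw deg",np.degrees(np.arctan2(M[1,1],M[0,1])))
E
```

```text
top seat (array([ 0.52156204, -0.09502549,  0.09964055]), np.float64(0.021545456203715896))
top die (array([0.51645702, 0.31500988, 0.28258607]), np.float64(0.004760568502561539))
scene seat (array([ 0.52098105, -0.0943365 ,  0.11133541]), np.float64(0.007729818602656975))
scene die (array([0.5168873 , 0.31633066, 0.31722283]), np.float64(0.03504680649227473))
[[-0.     0.352  0.936]
 [ 0.     0.936 -0.352]
 [-1.     0.    -0.   ]] jaw deg 69.38630060280886
```

{"api": "servo_tool", "payload": {"increments": [[[4.1, -4.2, 0], -7.6, 7], [[4.1, -4.2, 0], -7.6, 7], [[4.1, -4.2, 0], -7.6, 7], [[4.1, -4.2, 0], -7.6, 7], [[4.1, -4.2, 0], -7.6, 7], [[4.1, -4.2, 0], -7.6, 7], [[4.1, -4.1, 0], -7.6, 7], [[0, 0, 0], 0, 7]], "newtons": 5}}

```text
t: 1.7
tool_pos: [0.4798, 0.348, 0.2067]
orientation: [1.031, 1.315, -1.014]
force: [-0.3, -0.5, 0.0]
width: 0.0694
```

```bash
cat > st.py <<'E'
from h import *
from scipy.spatial.transform import Rotation as Ro
s=telemetry.get_state();M=Ro.from_rotvec(s["orientation"]).as_matrix()
print("t",round(s["t"],2),"tcp mm",(s["tool_pos"]*1e3).round(1),"jaw",np.degrees(np.arctan2(M[1,1],M[0,1])).round(2),"x",M[:,0].round(3),"F",s["force"].round(1),"tau",s["wrist_torque"].round(2),"w",round(s["width"]*1e3,1),"q7",s["q"][6].round(2))
E
python3 st.py
```

```text
t 1.7 tcp mm [479.8 348.  206.7] jaw 14.33 x [ 0.008  0.006 -1.   ] F [-0.3 -0.5  0. ] tau [-0.07  0.01  0.02] w 69.4 q7 -0.23
```

{"api": "servo_tool", "payload": {"increments": [[[1.9, -1.7, 0], 1, 7], [[1.8, -1.6, -2], 0.7, 7], [[0, 0, -4], 0, 7], [[0, 0, -4], 0, 7], [[0, 0, -2], 0, 7], [[0, 0, 0], 0, 7], [[0, 0, 0], 0, 7]]}}

```text
t: 2.4
tool_pos: [0.5202, 0.315, 0.0854]
orientation: [1.012, 1.326, -0.984]
force: [-0.1, 0.1, 0.6]
width: 0.0698
```

```bash
python3 st.py
```

```text
t 2.4 tcp mm [520.2 315.   85.4] jaw 16.18 x [ 0.013  0.011 -1.   ] F [-0.1  0.1  0.6] tau [-0.08  0.07 -0.02] w 69.8 q7 -0.07
```

{"api": "servo_tool", "payload": {"increments": [[[-0.2, 0, -2], 0, 7], [[-0.2, 0, -2], 0, 7], [[0, 0, -1], 0, 7], [[0, 0, 0], 0, 7], [[0, 0, 0], 0, 7]]}}

```text
t: 2.9
tool_pos: [0.5206, 0.3198, 0.0415]
orientation: [1.019, 1.323, -0.971]
force: [0.2, -0.1, 0.3]
width: 0.07
```

```bash
python3 st.py
```

```text
t 2.9 tcp mm [520.6 319.8  41.5] jaw 16.36 x [ 0.023  0.019 -1.   ] F [ 0.2 -0.1  0.3] tau [-0.14  0.03 -0.04] w 70.0 q7 -0.05
```

{"api": "servo_tool", "payload": {"increments": [[[-0.4, -0.5, 0], 0, 7], [[0, 0, 0], 0, 7], [[0, 0, 0], 0, 7]]}}

```text
t: 3.2
tool_pos: [0.5179, 0.3152, 0.0443]
orientation: [1.022, 1.322, -0.967]
force: [0.4, 0.9, 0.2]
width: 0.0702
```

```bash
python3 st.py
```

```text
t 3.2 tcp mm [517.9 315.2  44.3] jaw 16.36 x [ 0.027  0.021 -0.999] F [0.4 0.9 0.2] tau [-0.1   0.07  0.01] w 70.2 q7 -0.05
```

{"api": "servo_tool", "payload": {"increments": [[[0, 0, 0], 0, 7], [[0, 0, 0], 0, 7], [[0, 0, 0], 0, 7], [[0, 0, 0], 0, 7]]}}

```text
t: 3.6
tool_pos: [0.5184, 0.3155, 0.0451]
orientation: [1.024, 1.321, -0.966]
force: [0.0, 0.7, 0.3]
width: 0.0701
```

```bash
echo 'print(s["q"].round(4),s["qd"].round(3))'>>st.py; python3 st.py
```

```text
t 3.6 tcp mm [518.4 315.5  45.1] jaw 16.35 x [ 0.028  0.022 -0.999] F [0.  0.7 0.3] tau [-0.03  0.08  0.04] w 70.1 q7 -0.05
[-0.7186  0.7717  0.2048  1.811  -0.281   0.551  -0.0492] [ 0.     0.002  0.    -0.001  0.001 -0.002 -0.001]
```

{"api": "servo_tool", "payload": {"increments": [[[-0.1, -0.1, -0.8], 0, 7], [[-0.1, -0.1, -0.8], 0, 7], [[0, 0, -0.5], 0, 7], [[0, 0, 0], 0, 7], [[0, 0, 0], 0, 7]]}}

```text
t: 4.1
tool_pos: [0.5156, 0.3129, 0.0213]
orientation: [1.022, 1.322, -0.967]
force: [-0.6, -0.6, 4.6]
width: 0.0702
```

```bash
python3 st.py
```

```text
t 4.1 tcp mm [515.6 312.9  21.3] jaw 16.35 x [ 0.027  0.021 -0.999] F [-0.6 -0.6  4.6] tau [-0.06  0.21  0.01] w 70.2 q7 -0.04
[-0.7074  0.8051  0.188   1.8277 -0.2912  0.5013 -0.0383] [ 0.002  0.004 -0.001  0.002 -0.001  0.001  0.002]
```

{"api": "servo_tool", "payload": {"increments": [[[0, 0.1, 0.4], 0, 5], [[0.05, 0.05, 0], 0, 3.4], [[0, 0, 0], 0, 2.8], [[0, 0, 0], 0, 2.8], [[0, 0, 0], 0, 2.8], [[0, 0, 0], 0, 2.8], [[0, 0, 0], 0, 2.8]], "newtons": 5}}

```text
t: 4.8
tool_pos: [0.517, 0.3151, 0.0265]
orientation: [1.024, 1.321, -0.966]
force: [0.8, 0.3, -0.4]
width: 0.0301
```

```bash
python3 st.py
```

```text
t 4.8 tcp mm [517.  315.1  26.5] jaw 16.36 x [ 0.028  0.022 -0.999] F [ 0.8  0.3 -0.4] tau [-0.04  0.08 -0.02] w 30.1 q7 -0.04
[-0.7116  0.7986  0.1921  1.8219 -0.2894  0.512  -0.042 ] [ 0.     0.001  0.001 -0.002 -0.001  0.001 -0.   ]
```

{"api": "servo_tool", "payload": {"increments": [[[0, 0, 0], 0, 5], [[0, 0, 0.3], 0, 5], [[0, 0, 0], 8.5, 5], [[0, 0, 0], 8.5, 5], [[0, 0, 0], 8.5, 5], [[0, 0, 0], 8.5, 5], [[0, 0, 0], 8.5, 5], [[0, 0, 0], 8.5, 5], [[0, 0, 0], 8.5, 5], [[0, 0, 0], 8.5, 5], [[0, 0, 0], 8.5, 5], [[0, 0, 0], 8.5, 5]]}}

```text
t: 6.0
tool_pos: [0.5168, 0.3137, 0.0314]
orientation: [-0.149, 1.578, 0.196]
force: [-0.3, 0.1, 0.9]
width: 0.0499
```

```bash
python3 st.py
```

```text
t 6.0 tcp mm [516.8 313.7  31.4] jaw 102.55 x [-0.017  0.028 -0.999] F [-0.3  0.1  0.9] tau [ 0.03 -0.04  0.01] w 49.9 q7 1.0
[-0.4323  0.8007 -0.2255  1.7757  0.2327  0.589   1.0049] [ 0.254  0.048 -0.409 -0.06   0.493  0.154  1.053]
```

{"api": "servo_tool", "payload": {"increments": [[[0, 0.1, -0.2], 2, 5], [[0, 0, -0.1], 0, 5], [[0, 0, 0], 0, 5]]}}

```text
t: 6.3
tool_pos: [0.5173, 0.3141, 0.0284]
orientation: [-0.174, 1.576, 0.221]
force: [1.0, -0.2, 0.3]
width: 0.05
```

```bash
python3 st.py
```

```text
t 6.3 tcp mm [517.3 314.1  28.4] jaw 104.38 x [-0.018  0.028 -0.999] F [ 1.  -0.2  0.3] tau [-0.05  0.    0.02] w 50.0 q7 1.03
[-0.4283  0.807  -0.2327  1.7736  0.2442  0.5878  1.0268] [-0.004  0.001  0.005 -0.002 -0.008 -0.003 -0.007]
```

{"api": "servo_tool", "payload": {"increments": [[[-0.1, 0.1, -0.2], 2, 5], [[0, 0, 0], 0, 4], [[0, 0, 0], 0, 1.5], [[0, 0, 0], 0, 1.5], [[0, 0, 0], 0, 1.5], [[0, 0, 0], 0, 1.5]], "newtons": 15}}

```text
t: 6.9
tool_pos: [0.5157, 0.3153, 0.0262]
orientation: [-0.203, 1.574, 0.247]
force: [0.5, 0.1, -0.2]
width: 0.0201
```

```bash
python3 st.py
```

```text
t 6.9 tcp mm [515.7 315.3  26.2] jaw 106.38 x [-0.019  0.026 -0.999] F [ 0.5  0.1 -0.2] tau [-0.13 -0.05 -0.01] w 20.1 q7 1.05
[-0.4278  0.8109 -0.2396  1.7745  0.2567  0.5871  1.047 ] [ 0.001 -0.001  0.001  0.002 -0.001 -0.001 -0.002]
```

{"api": "servo_tool", "payload": {"increments": [[[0, 0, 1], 0, 1.5], [[0, 0, 3], 0, 1.5], [[0, 0, 3], 0, 1.5], [[0, -1, 3], 0, 1.5], [[0, -3, 0], -1, 1.5], [[0.1, -4, 0], -1.5, 1.5], [[0.1, -4, 0], -1.5, 1.5], [[0.1, -4, 0], -1.5, 1.5], [[0.1, -4, 0], -1.5, 1.5], [[0.1, -4, 0], -1.5, 1.5], [[0, -4, 0], -1.5, 1.5], [[0, -4, 0], 0, 1.5]]}}

```text
t: 8.1
tool_pos: [0.5157, -0.0075, 0.1349]
orientation: [-0.066, 1.579, 0.12]
force: [1.0, -0.1, -2.4]
width: 0.0196
```

```bash
python3 st.py
```

```text
t 8.1 tcp mm [515.7  -7.5 134.9] jaw 96.77 x [-0.012  0.034 -0.999] F [ 1.  -0.1 -2.4] tau [-0.03 -0.07  0.07] w 19.6 q7 1.48
[ 0.181   0.5559 -0.2878  1.9435  0.1844  0.6794  1.4783] [ 0.827 -0.005 -0.043 -0.006  0.038  0.032  0.76 ]
```

{"api": "servo_tool", "payload": {"increments": [[[0.2, -2.5, -0.5], 0, 1.5], [[0.2, -2, -1], 0, 1.5], [[0, -1, -1], 0, 1.5], [[0, 0, -1], 0, 1.5], [[0, 0, 0], 0, 1.5], [[0, 0, 0], 0, 1.5]]}}

```text
t: 8.7
tool_pos: [0.5182, -0.0706, 0.0998]
orientation: [-0.06, 1.58, 0.111]
force: [0.2, -0.1, -2.1]
width: 0.0195
```

```bash
python3 st.py
```

```text
t 8.7 tcp mm [518.2 -70.6  99.8] jaw 96.2 x [-0.012  0.032 -0.999] F [ 0.2 -0.1 -2.1] tau [-0.02  0.01  0.02] w 19.5 q7 1.56
[ 0.2827  0.6192 -0.2679  1.949   0.2146  0.6158  1.5639] [-0.017  0.009 -0.011  0.012 -0.006 -0.005 -0.004]
```

{"api": "servo_tool", "payload": {"increments": [[[0.1, -1, 0], 0, 1.5], [[0.1, -0.8, -0.8], 0, 1.5], [[0, -0.5, -0.8], 0, 1.5], [[0, 0, -0.5], 0, 1.5], [[0, 0, 0], 0, 1.5]]}}

```text
t: 9.2
tool_pos: [0.5212, -0.0924, 0.0778]
orientation: [-0.063, 1.578, 0.115]
force: [-0.7, 0.4, -2.3]
width: 0.0194
```

```bash
python3 st.py; python3 - <<'E'
from h import *
T=vision.capture("top");S=vision.capture("scene")
cv2.imwrite('pics/p2.png',np.hstack([rectify("top",T,.52,-.1,.05,.1,400),rectify("scene",S,.52,-.1,.05,.1,400)]))
E
```

```text
t 9.2 tcp mm [521.2 -92.4  77.8] jaw 96.5 x [-0.011  0.033 -0.999] F [-0.7  0.4 -2.3] tau [-0.02  0.06  0.01] w 19.4 q7 1.6
[ 0.3156  0.6612 -0.259   1.9462  0.2334  0.5777  1.5951] [ 0.007 -0.001  0.005 -0.003  0.002 -0.     0.002]
```

View pics/p2.png

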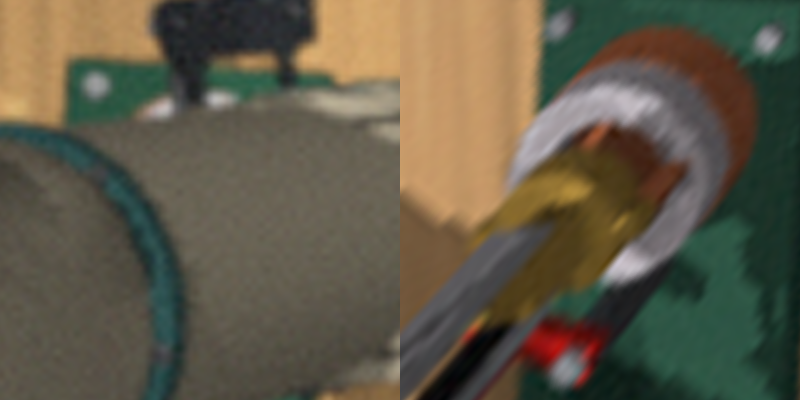

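Viewed 4. Top is occluded by the arm. Scene shows the die just above the seat, roughly centred, with the keeper clear at (560,345). Descending gently.

{"api": "servo_tool", "payload": {"increments": [[[0, -0.2, -0.4], 0, 1.5], [[0, 0, -0.4], 0, 1.5], [[0, 0, -0.2], 0, 1.5], [[0, 0, 0], 0, 1.5]]}}

```text
t: 9.7
tool_pos: [0.5221, -0.0939, 0.068]
orientation: [-0.064, 1.576, 0.116]
force: [0.5, 0.4, -2.3]
width: 0.0202
```

```bash
python3 st.py
```

```text
t 9.7 tcp mm [522.1 -93.9  68. ] jaw 96.56 x [-0.009  0.033 -0.999] F [ 0.5  0.4 -2.3] tau [-0.06 -0.04  0.01] w 20.2 q7 1.59
[ 0.3137  0.6773 -0.2526  1.9508  0.2405  0.5551  1.5933] [-0.002 -0.002 -0.003 -0.001 -0.001 -0.001 -0.001]
```

Small correction in x, then down to contact.

{"api": "servo_tool", "payload": {"increments": [[[-0.15, -0.05, 0], 0, 1.5], [[0, 0, -0.2], 0, 1.5], [[0, 0, -0.2], 0, 1.5], [[0, 0, 0], 0, 1.5]]}}

```text
t: 10.1
tool_pos: [0.521, -0.0944, 0.0641]
orientation: [-0.064, 1.575, 0.116]
force: [0.4, -1.1, -2.1]
width: 0.0201
```

```bash
python3 st.py
```

```text
t 10.1 tcp mm [521.  -94.4  64.1] jaw 96.57 x [-0.008  0.032 -0.999] F [ 0.4 -1.1 -2.1] tau [-0.09 -0.05 -0.05] w 20.1 q7 1.59
[ 0.313   0.6823 -0.2495  1.9568  0.2439  0.5428  1.5918] [-0.001 -0.003 -0.001 -0.001 -0.002  0.002  0.001]
```

{"api": "servo_tool", "payload": {"increments": [[[-0.03, 0, -0.2], 0, 1.5], [[0, 0, -0.2], 0, 1.5], [[0, 0, 0], 0, 1.5]]}}

```text
t: 10.4
tool_pos: [0.5213, -0.0949, 0.06]
orientation: [-0.065, 1.574, 0.115]
force: [-0.5, -0.3, -2.6]
width: 0.0197
```

```bash
python3 st.py
```

```text
t 10.4 tcp mm [521.3 -94.9  60. ] jaw 96.56 x [-0.007  0.032 -0.999] F [-0.5 -0.3 -2.6] tau [-0.11 -0.1  -0.01] w 19.7 q7 1.59
[ 0.3109  0.6888 -0.2457  1.9593  0.247   0.5323  1.5896] [ 0.002 -0.001 -0.001 -0.    -0.     0.001 -0.   ]
```

{"api": "servo_tool", "payload": {"increments": [[[0, 0, -0.2], 0, 1.5], [[0, 0, -0.2], 0, 1.5], [[0, 0, 0], 0, 1.5]]}}

```text
t: 10.7
tool_pos: [0.5214, -0.0949, 0.056]
orientation: [-0.065, 1.573, 0.115]
force: [-0.5, 0.1, 0.1]
width: 0.0198
```

```bash
python3 st.py
```

```text
t 10.7 tcp mm [521.4 -94.9  56. ] jaw 96.55 x [-0.006  0.032 -0.999] F [-0.5  0.1  0.1] tau [-0.2   0.04 -0.05] w 19.8 q7 1.59
[ 0.3087  0.6955 -0.2427  1.9612  0.2496  0.5234  1.5872] [ 0.001 -0.     0.001  0.002  0.001 -0.001 -0.   ]
```

The die's weight is now carried at about home height. I'll loosen the grip, jiggle a little, then open and look.

{"api": "servo_tool", "payload": {"increments": [[[0, 0, 0], 2, 1.95], [[0, 0, 0], -4, 1.95], [[0, 0, 0], 2, 1.95], [[0, 0, 0], 0, 2.2], [[0, 0, 0], 0, 3], [[0, 0, 0], 0, 4], [[0, 0, 0], 0, 4], [[0, 0, 0], 0, 4]], "newtons": 3}}

```text
t: 11.5
tool_pos: [0.5218, -0.0945, 0.0563]
orientation: [-0.074, 1.572, 0.125]
force: [-1.0, 0.3, 0.1]
width: 0.0396
```

```bash
python3 st.py
```

```text
t 11.5 tcp mm [521.8 -94.5  56.3] jaw 97.28 x [-0.006  0.032 -0.999] F [-1.   0.3  0.1] tau [-0.04  0.05  0.02] w 39.6 q7 1.6
[ 0.3108  0.6955 -0.2467  1.9605  0.2535  0.5246  1.5957] [ 0.002 -0.    -0.001 -0.001 -0.    -0.001  0.004]
```

{"api": "servo_tool", "payload": {"increments": [[[0, 0, 2], 0, 4], [[0, 0, 3], 0, 4], [[0, 0, 2], -8, 4], [[-0.8, -1, 1], -8, 4], [[-0.8, -1, 0], -8, 4], [[-0.8, -1, 0], -8, 4], [[-0.8, -1, 0], -8, 4], [[-0.2, -1, 0], -8, 4], [[0, -1, 0], -8, 4], [[0, -0.5, 0], -6, 4], [[0, 0, 0], 0, 4]]}}

```text
t: 12.6
tool_pos: [0.4863, -0.161, 0.1405]
orientation: [0.8, 1.408, -0.747]
force: [-0.2, 0.3, -0.1]
width: 0.0398
```

```bash
python3 st.py; python3 - <<'E'
from h import *
S=vision.capture("scene");T=vision.capture("top")
for d in vision.tip_of("scene","keeper_pin")[:3]: print(d["score"],onz("scene",d["at"],.075).round(4))
for d in vision.tip_of("scene","brass_die")[:3]: print("die",d["score"],onz("scene",d["at"],.035).round(4))
for d in vision.tip_of("scene","die_boss")[:3]: print("boss",d["score"],onz("scene",d["at"],.062).round(4))
k=proj("scene",[[.52,-.12,.05]])[0].astype(int)
cv2.imwrite('pics/p3.png',np.hstack([cv2.resize(S[k[1]-50:k[1]+50,k[0]-50:k[0]+50],(400,400),interpolation=cv2.INTER_CUBIC),rectify("scene",S,.52,-.1,.049,.1,400)]))
E
```

```text
t 12.6 tcp mm [ 486.3 -161.   140.5] jaw 32.97 x [ 0.032  0.02  -0.999] F [-0.2  0.3 -0.1] tau [-0.07  0.07 -0.04] w 39.8 q7 0.92
[ 0.2708  0.5144  0.0211  1.9903 -0.0667  0.6127  0.9185] [ 0.005 -0.004 -0.016  0.002  0.007  0.002  0.029]
die 0.78 [ 0.5294 -0.0833  0.035 ]
boss 0.68 [0.7668 0.2372 0.062 ]
boss 0.6 [ 0.5312 -0.0894  0.062 ]
```

View pics/p3.png

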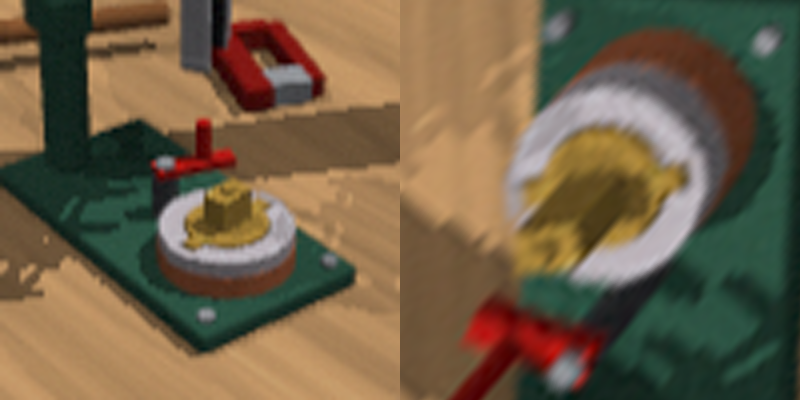

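Viewed 5. The die sits with its ears in the notches, its top about flush with the rim, and its centre shows no upward offset, so it is home. The pin in the left panel runs from (204,122) at the top to about (204,155), with the pivot cap at (163,162).

```bash
python3 - <<'E'
from h import *
k=proj("scene",[[.52,-.12,.05]])[0].astype(int)
f=lambda p,z:onz("scene",(k-50+np.array(p)/4-.375),z).round(4)
print("pintop",f((204,120),.091),"base",f((204,158),.059),"pivot",f((163,160),.062),"tip",f((233,156),.058))
T=cv2.imread('pics/top0.png')
p=rectify("top",T,.51,-.15,.075,.06,600);hs=cv2.cvtColor(p,cv2.COLOR_BGR2HSV)
m=cv2.inRange(hs,(0,140,60),(4,255,255))|cv2.inRange(hs,(170,140,60),(180,255,255))
cv2.imwrite('pics/p4.png',np.hstack([rectify("top",T,.50,-.15,.059,.04,400),rectify("top",T,.5,-.15,.091,.04,400)]))
E
```

```text
pintop [ 0.4865 -0.1599  0.091 ] base [ 0.4869 -0.1592  0.059 ] pivot [ 0.5153 -0.1727  0.062 ] tip [ 0.4673 -0.1487  0.058 ]
```

View pics/p4.png

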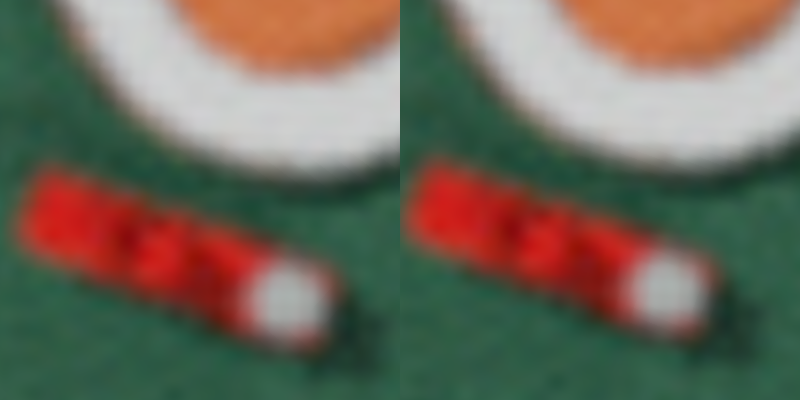

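Viewed 6. In the left panel the pivot cap is at (287,295), i.e. world (0.517,-0.169). In the right panel the pin top is at (145,245), i.e. world (0.489,-0.159). Both agree with the scene view, and pin to pivot is 31 mm against the 30 mm given. Lowering over the pin.

{"api": "servo_tool", "payload": {"increments": [[[0.2, 0.1, -1], 0, 4], [[0, 0, -1.5], 0, 4], [[0, 0, -1], 0, 4], [[0, 0, -0.5], 0, 4], [[0, 0, 0], 0, 4]]}}

```text
t: 13.35
tool_pos: [0.4891, -0.1575, 0.0971]
orientation: [0.796, 1.412, -0.739]
force: [0.5, 0.3, -0.1]
width: 0.0402
```

```bash
python3 st.py
```

```text
t 13.35 tcp mm [ 489.1 -157.5   97.1] jaw 33.43 x [ 0.032  0.022 -0.999] F [ 0.5  0.3 -0.1] tau [-0.08  0.06 -0.06] w 40.2 q7 0.93
[ 0.2733  0.5876  0.0083  2.0207 -0.0716  0.5096  0.9256] [-0.001  0.003 -0.002 -0.003  0.    -0.003  0.001]
```

{"api": "servo_tool", "payload": {"increments": [[[0, -0.1, -1], 0, 4], [[0, -0.1, -1], 0, 4], [[0, 0, -0.6], 0, 4], [[0, 0, -0.2], 0, 4], [[0, 0, 0], 0, 4]]}}

```text
t: 13.85
tool_pos: [0.4895, -0.1598, 0.0668]
orientation: [0.796, 1.411, -0.739]
force: [-0.1, 0.9, 0.5]
width: 0.0395
```

```bash
python3 st.py
```

```text
t 13.85 tcp mm [ 489.5 -159.8   66.8] jaw 33.43 x [ 0.033  0.022 -0.999] F [-0.1  0.9  0.5] tau [0.   0.09 0.01] w 39.5 q7 0.93
[ 2.8210e-01  6.4140e-01  1.7000e-03  2.0375e+00 -7.3900e-02  4.3840e-01
  9.3360e-01] [ 0.003  0.003  0.001 -0.001 -0.    -0.003  0.001]
```

Closing on the pin.

{"api": "servo_tool", "payload": {"increments": [[[0, 0, 0], 0, 2], [[0, 0, 0], 0, 0.8], [[0, 0, 0], 0, 0.8], [[0, 0, 0], 0, 0.8], [[0, 0, 0], 0, 0.8]], "newtons": 15}}

```text
t: 14.35
tool_pos: [0.49, -0.1601, 0.0675]
orientation: [0.796, 1.41, -0.739]
force: [0.4, -0.4, -3.1]
width: 0.0116
```

```bash
python3 st.py
```

```text
t 14.35 tcp mm [ 490.  -160.1   67.5] jaw 33.44 x [ 0.034  0.021 -0.999] F [ 0.4 -0.4 -3.1] tau [-0.24  0.1  -0.03] w 11.6 q7 0.93
[ 2.820e-01  6.402e-01  1.900e-03  2.037e+00 -7.380e-02  4.387e-01
  9.336e-01] [-0.001 -0.002  0.    -0.001  0.002 -0.001  0.   ]
```

{"api": "servo_tool", "payload": {"increments": [[[0.22, 0.47, 0], 0, 0.8], [[0.29, 0.44, 0], 0, 0.8], [[0.36, 0.37, 0], 0, 0.8], [[0.4, 0.3, 0], 0, 0.8]]}}

```text
t: 14.75
tool_pos: [0.4955, -0.1473, 0.0672]
orientation: [0.795, 1.418, -0.751]
force: [-4.6, -2.5, 4.8]
width: 0.0117
```

```bash
cat >> st.py <<'E'
g=(s["tool_pos"]-.019*M[:,0])*1e3-[517,-170,0]
print("pin rel",g.round(1),"r",np.hypot(*g[:2]).round(1),"ang",np.degrees(np.arctan2(g[1],g[0])).round(1))
E
python3 st.py
```

```text
t 14.75 tcp mm [ 495.5 -147.3   67.2] jaw 33.08 x [ 0.021  0.019 -1.   ] F [-4.6 -2.5  4.8] tau [-0.79  1.41 -0.07] w 11.7 q7 0.9
[ 0.2405  0.6456  0.0169  2.0229 -0.0766  0.4584  0.8997] [-0.091  0.023  0.034 -0.065 -0.006  0.084 -0.074]
pin rel [-21.9  22.3  86.2] r 31.2 ang 134.4
```

{"api": "servo_tool", "payload": {"increments": [[[0.43, 0.2, 0], 0, 0.8], [[0.4, 0.22, 0], 0, 0.8], [[0.43, 0.15, 0], 0, 0.8], [[0.45, 0.1, 0], 0, 0.8]]}}

```text
t: 15.15
tool_pos: [0.5044, -0.1404, 0.0671]
orientation: [0.793, 1.432, -0.761]
force: [-5.1, -1.2, 3.9]
width: 0.0114
```

```bash
python3 st.py
```

```text
t 15.15 tcp mm [ 504.4 -140.4   67.1] jaw 32.92 x [ 0.005  0.019 -1.   ] F [-5.1 -1.2  3.9] tau [-0.74  1.22 -0.05] w 11.4 q7 0.88
[ 0.2142  0.6573  0.0271  1.99   -0.0771  0.4953  0.878 ] [-0.051  0.034  0.021 -0.099  0.     0.097 -0.042]
pin rel [-12.6  29.2  86.1] r 31.9 ang 113.4
```

{"api": "servo_tool", "payload": {"increments": [[[0.45, 0.05, 0], 0, 0.8], [[0.45, 0.05, 0], 0, 0.8], [[0.45, 0, 0], 0, 0.8], [[0.45, 0, 0], 0, 0.8]]}}

```text
t: 15.55
tool_pos: [0.5149, -0.1378, 0.0669]
orientation: [0.791, 1.448, -0.768]
force: [-5.7, -2.6, 3.2]
width: 0.012
```

```bash
python3 st.py
```

```text
t 15.55 tcp mm [ 514.9 -137.8   66.9] jaw 32.85 x [-0.011  0.022 -1.   ] F [-5.7 -2.6  3.2] tau [-0.91  1.31 -0.08] w 12.0 q7 0.87
[ 0.2004  0.6724  0.033   1.9487 -0.0767  0.5376  0.8658] [-0.03   0.037  0.019 -0.106  0.005  0.104 -0.026]
pin rel [-1.9 31.8 85.9] r 31.8 ang 93.4
```

{"api": "servo_tool", "payload": {"increments": [[[0.4, -0.05, 0], 0, 0.8], [[0.4, -0.05, 0], 0, 0.8], [[0.4, -0.05, 0], 0, 0.8]]}}

```text
t: 15.85
tool_pos: [0.5181, -0.1378, 0.0667]
orientation: [0.789, 1.465, -0.776]
force: [-10.0, -1.3, 10.9]
width: 0.0116
```

```bash
python3 st.py
```

```text
t 15.85 tcp mm [ 518.1 -137.8   66.7] jaw 32.8 x [-0.029  0.025 -0.999] F [-10.   -1.3  10.9] tau [-0.35  2.47 -0.04] w 11.6 q7 0.86
[ 0.196   0.6827  0.0368  1.9219 -0.0753  0.5725  0.8612] [-0.013  0.031  0.014 -0.08   0.006  0.13  -0.014]
pin rel [ 1.6 31.8 85.7] r 31.8 ang 87.1
```

{"api": "servo_tool", "payload": {"increments": [[[0.5, -0.05, 0], 0, 0.8], [[0.5, 0, 0], 0, 0.8], [[0, 0, 0], 0, 0.8]]}}

```text
t: 16.15
tool_pos: [0.5176, -0.1379, 0.0668]
orientation: [0.785, 1.484, -0.786]
force: [2.3, -0.8, -1.5]
width: 0.0117
```

```bash
python3 st.py
```

```text
t 16.15 tcp mm [ 517.6 -137.9   66.8] jaw 32.75 x [-0.049  0.027 -0.998] F [ 2.3 -0.8 -1.5] tau [-0.42 -0.66 -0.03] w 11.7 q7 0.86
[ 0.1915  0.6902  0.0417  1.9025 -0.073   0.6048  0.8566] [-0.005 -0.006  0.005  0.009  0.001 -0.002 -0.002]
pin rel [ 1.6 31.6 85.8] r 31.7 ang 87.2
```

The keeper stopped dead with rising force, so it is at its stop. Releasing, lifting and clearing the view.

{"api": "servo_tool", "payload": {"increments": [[[0, 0, 0], 0, 2], [[0, 0, 0], 0, 3], [[0, 0, 0], 0, 3], [[0, 0, 1], 0, 3], [[0, 0, 2], 0, 3], [[0, 0, 3], 0, 3], [[0, 0, 4], 0, 3], [[0, 0, 4], 0, 3], [[-2, 4, 0], 0, 3], [[-3, 4, 0], 0, 3], [[-3, 4, 0], 0, 3], [[-3, 4, 0], 0, 3]]}}

```text
t: 17.35
tool_pos: [0.415, 0.0254, 0.2183]
orientation: [0.797, 1.464, -0.779]
force: [0.0, 1.2, -0.7]
width: 0.03
```

{"api": "servo_tool", "payload": {"increments": [[[-2, 5, 0], 0, 3], [[-2, 5, 0], 0, 3], [[-1, 5, 0], 0, 3], [[0, 5, 0], 0, 3], [[0, 4, 0], 0, 3], [[0, 0, 0], 0, 3], [[0, 0, 0], 0, 3]]}}

```text
t: 18.05
tool_pos: [0.3621, 0.2669, 0.2246]
orientation: [0.797, 1.464, -0.76]
force: [-0.1, 0.4, -0.7]
width: 0.0302
```

```bash
python3 st.py; python3 - <<'E'
from h import *
S=vision.capture("scene");T=vision.capture("top")
k=proj("scene",[[.52,-.12,.05]])[0].astype(int)
cv2.imwrite('pics/p5.png',np.hstack([cv2.resize(S[k[1]-50:k[1]+50,k[0]-50:k[0]+50],(400,400),interpolation=cv2.INTER_CUBIC),rectify("top",T,.52,-.12,.055,.08,400)]))
cv2.imwrite('pics/top5.png',T)
E
```

```text
t 18.05 tcp mm [362.1 266.9 224.6] jaw 33.04 x [-0.021  0.037 -0.999] F [-0.1  0.4 -0.7] tau [-0.11 -0.02  0.03] w 30.2 q7 -0.08
[-0.6078  0.3178 -0.0719  2.0273 -0.0266  0.7906 -0.0807] [-0.034  0.003 -0.028 -0.029 -0.012 -0.006 -0.012]
pin rel [-154.5  436.2  243.6] r 462.7 ang 109.5
```

View pics/p5.png

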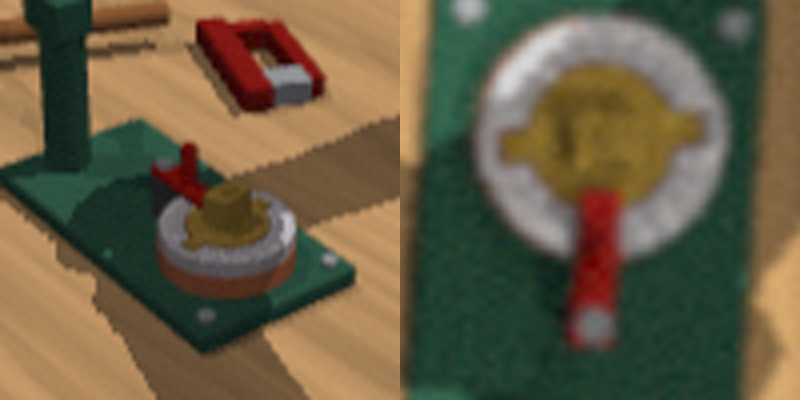

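View pics/top5.png

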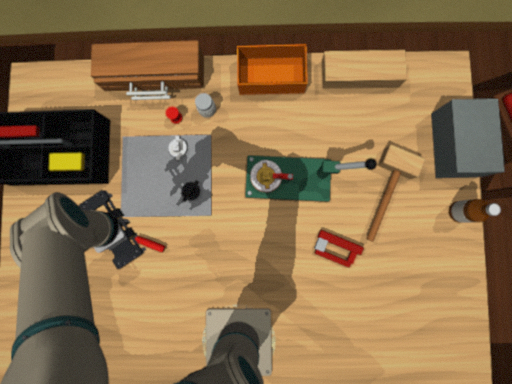

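Viewed 8. The right panel shows the die's ears in both notches and the keeper running from its pivot at (593,325) to its tip over the die at (600,190). The full top view shows the black and white dies and the other bench things where they were, with the arm clear.

```bash
python3 -c "
from workcell import telemetry,r
print(r.close_job(), telemetry.get_state()['t'])"
```

```text
the job is handed in; nothing more can be done
the job is handed in; nothing more can be done
```

The brass die is in the press seat, the red keeper is swung over it against its stop, and the job is handed in at about 18 s of the 67 s allowed.

- **Fitting the die:** I squeezed the die along its boss to centre it, re-gripped it across the flats, and carried it to the seat. I turned it to the notch angle seen in the images (about 0.11 rad). It went down past the 6 mm ride-up height with no contact force, and its weight came off the gripper within about 1 mm of home height.
- **Keeper:** I took it round by its pin until it stopped and the force rose to about 10 N sideways. It moved no further on a second push, so I let go and backed the arm clear.

**Last checks:**
- The pictures show both ears in the notches with the die's top about flush with the rim.
- The keeper's tip is over the die.
- The black and white dies, jar, spool, mallet and staple gun look unmoved. The gripper partly hides the screwdriver in the last picture, so I checked that one less well.
- **Disagreement:** the keeper's angle came out near 1.56 rad, where the stop should be 1.5. I took this as error in my estimate of the press's angle.
- **Tool tilt:** the tool had drifted 1–3° from upright during the moves, with no effect on the fit that I could see.

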